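# Seat the slide carrier and lock its over-centre clamp

## Robot

A 6-joint arm with a two-finger parallel gripper is mounted at the origin on the work surface. World frame = base frame: x ahead of the robot, y to its left, z up, the work surface at z = 0. Lengths are in m, angles in rad, forces in N, time in s.
With the tool pointing down it reaches from about 0.375 to 0.975 m from the base axis. Payload 3.8 kg.
Tool frame: the origin (TCP) lies midway between the tips of the shut fingers; the grasp point (between the pads) lies 19 mm behind it; z points along the fingers, y is the line along which they close (so a half turn about z gives the same grasp; the last joint's range is limited). The gripper opens to 85 mm and grips with 20 to 120 N. Pads are 22 mm wide; open, the fingers measure 114 mm over their backs; the gripper's body (76 mm by 85 mm) begins 54 mm behind the grasp point. The pads swing forward as they close: fully open they stand 13 mm farther back than shut.
Start: joints at [1.278, 0.264, 1.604, -0, 1.274, -0.037], TCP at [0.171, 0.653, 0.231] pointing down, gripper open.
Joint ranges: [-2.63, 2.63], [-0.94, 2.18], [0.31, 2.57], [-1.31, 4.45], [0, 2.66], [-2.55, 2.55]. Speed limits (rad/s): [2.57, 2.57, 3.14, 3.14, 3.14, 3.14].

## Interface

Orientations are given as a rotation vector (axis times angle).
In Python, from workcell import status, read_camera, workorder, masks_of gives the robot as it stands.
- The arm moves only by the tool drive_tool, never from a script. Its argument "rows" is a list of rows, each a list of 7 numbers: the turn, a rotation vector about the tool's x, y, z in degrees, then the shift along the tool's x, y, z in m, then the opening, from 0 (shut) to 1 (fully open). In form: [[ax, ay, az, tx, ty, tz, claw], ...]. A call has 1 to 8 rows; each row shifts and turns the commanded pose from where the row before left it, along the tool's axes as they then stand; what a row does not reach is not made up. A row lasts 1/12 s, in which the tool goes at most 41.7 mm and 7.16 degrees, less where a joint would pass 70% of its speed; a pose out of reach is approached as far as the arm can. A call is refused whole if a number of a shift passes 0.0417 or a number of a turn 7.16, either way. A call with a gripper value outside its range is refused whole. The fingers move at their own pace and stop on an object; "force" is the grip in N (left out, the last holds). Time passes only in rows, so rows that do not move let the fingers close. It gives the time, the measured TCP pose, the force, the opening and the grip force at its end, in the units of the state.
- status.read_state(): the state, without advancing time (a new reading comes with each control period).
- read_camera(name): name is "scene" or "top"; returns a dict with "color" (420x560x3 uint8, red, green, blue), "intrinsics" (3x3 intrinsics, pixels), "D" ([k1, k2, p1, p2, k3] as OpenCV has them; the pictures are not rectified), "world_from_camera" (4x4, takes a point from camera to world coordinates). Camera axes: x right, y up, looking along -z (the intrinsics and any distortion apply to the point x, -y, -z); pixel columns grow to the right and rows downward; lengths in m; the calibration is good to about 2 mm. A picture is of the moment at which its call begins. There is no depth.
- workorder.finish_job(): hands the job in; it is judged then, once.
Trained networks look in a picture, given as the dict that the camera call returned (one of the last four; its "shot" number tells which), for a name from the list of things; names that differ only in an ending like _2 or _b are one class to them, and where a whole thing is asked for, a point or a joint stands for the part that bears it (a point fixed in the world has none). Each returns a list of dicts, best first, with "score" (0 to 1); they miss things now and then, are a little off and sometimes report something else, mostly with a low value. They report only what shows in the picture. A call takes as long as a camera call. They do not tell look-alikes from the thing itself.
- masks_of(picture, name): "mask" (420x560 bool, what is visible of it) and "bbox" ([left, top, right, bottom] in pixels, round what is visible of it).
The state is a dict: "time": time; "q": joint angles; "joint_vel": joint speeds; "joint_torque": joint torques, N m; "tool_pos": TCP position; "tcp_rot": TCP orientation; "wrist_force": force on the tool from outside, world axes, zero at the start; "torque": the same for the moment, N m; "width": opening from 0.0 (shut) to 1.0 (fully open); "grip_force": force on a finger pad.
Only numpy, scipy, OpenCV 4.12 (cv2) and the standard library are available. Lean on these libraries where they do the work, as an engineer would, in place of code of your own. Each camera call takes 0.05 s, during which the arm holds its last target. There are 200 camera calls.

## Task

Push the black slide carrier along its channel, away from the robot side, until it is fully home against the end stop, while the clamp is still open. Then push the clamp handle over past its dead point until it snaps into lock and the clamp's foot presses on the carrier. Only push: do not lift or tip the carrier, and leave the slide carton, the coverslip box and the stain bottle where they stand.

Things in the scene. Friction and masses are not known exactly. Their poses are not given: they have to be found in the camera images.
- stage: Fixed aluminium plate 220 (x) x 200 (y) x 12 mm, origin at the centre of its underside, on the table. Its x axis points along the channel from the robot side to the end stop. The channel (centre line y = -35 mm) runs from x = -100 to +90 between two steel rails 12 mm wide, 12 mm high above the plate and 84 mm apart. All 'stage' coordinates below are in this frame.
- stop (a point): Middle of the end stop's near face (stage x = +90, y = -35, z = 22 mm). The stop is a dark steel bar across the far end of the channel, 108 mm wide, its top 32 mm above the table.
- carrier: Loose black tray 104 (x) x 80 (y) x 14 mm, 0.17 to 0.35 kg, two glass slides on top, lying on the plate (stage z = 12 mm) between the rails, 2 mm clear each side. Origin: centre of its underside; axes as the stage's. Starts 30 to 70 mm short of the stop. Home, its far face touches the stop: origin at stage x = +38, y = -35 mm. It slides with friction and stays where it is left.
- lip (a point): Middle of the outer (-x) face of the carrier's upright lip, the place to push: carrier x = -52, y = 0, z = 20 mm. The lip stands along the carrier's near edge, 44 mm wide (y), 6 mm thick, its top 28 mm above the carrier's underside; below it the carrier's end face is flush with it.
- clamp (a joint): Over-centre clamp lever angle, rad. 0: open stop, handle leaning 0.6 rad to stage +y, arm raised. 0.6: dead point, handle upright. About 1.2: locked, handle leaning 0.6 rad to -y, the rubber foot on the carrier at stage x 50, y -4 mm (1.26 if nothing is under it). A spring drives it from the dead point to either end, up to 0.6 N m: it springs back if let go early, past it snaps shut itself.
- clamp_pivot (a point): Pivot of the clamp lever (stage x = 50, y = +50, z = 45 mm); its axis runs along stage x and the lever swings in the plane x = 50 mm. It lies between the two steel cheeks of the clamp bracket (stage x 36 to 64, y 32 to 68 mm, top 58 mm above the table), beside the channel.
- handle_end (a point): Centre of the rounded top end of the clamp handle, 105 mm from the pivot; rubber sleeve of 20 mm diameter over the last 47 mm, 10 mm steel rod below. Open: stage x = 50, y = +109, z = 132 mm; upright: y = +50, z = 150; locked: y = -9, z = 132. To lock, push it towards stage -y; it takes about 7 N at first, less near upright.
- slide_carton: Bystander: paper carton of slides, 62 x 84 x 38 mm, origin at the centre of its underside, loose on the table.
- coverslip_box: Bystander: small clear box, 30 x 30 x 26 mm, origin at the centre of its underside, loose on the table.
- stain_bottle: Bystander: small amber bottle, 38 mm in diameter, 75 mm tall, origin at the centre of its underside, standing loose on the table.
Not all that is in view belongs to the job. Leave any green or yellow look-alike of the carrier alone.

How it is judged:
On the way, in this order (a step that is already met when the one before it is completed fails the run):
1. the carrier is home against the stop with the clamp still open (x of carrier in the frame of stage above 0.0345 m and value of joint clamp below 0.4 rad), for 0.2 s.
2. the clamp is past its dead point and locked, pressing on the carrier (value of joint clamp above 1.13 rad and contact force between clamp and carrier above 3 N), for 0.2 s.
At the end, for the whole second after the job is handed in: The carrier lies flat in its channel within 3.5 mm of the end stop, at rest; the clamp is locked (joint above 1.13 rad, at rest) with its foot pressing on the carrier with more than 3 N (all of step 2 and x of carrier in the frame of stage above 0.0345 m and z of carrier in the frame of stage below 0.015 m and angle between carrier's own z axis and vertical below 0.06 rad and velocity of joint clamp between -0.1 and 0.1 rad/s and linear speed of carrier below 0.01 m/s); the robot touches nothing.
It fails at once if the carrier is lifted more than 6 mm off the plate (z of carrier in the frame of stage above 0.018 m).
It fails at once if the carrier is tipped by more than 0.15 rad (angle between carrier's own z axis and vertical above 0.15 rad).
It fails at once if a bystander is moved by more than 15 mm (distance of any of slide_carton, coverslip_box, stain_bottle from where it was at the start of the episode above 0.015 m).
It also fails if it takes over 40 s, if anything falls off the work surface, if the arm or the gripper's body presses on something with over 40 N, if the wrist force passes 120 N, or if a joint passes its speed limit or range.

## Working session

There is one attempt and no reset: what is moved stays moved. The work goes in short steps, Python scripts to look and compute and a tool call to move; the robot and the scene stay as the last step left them, time stands still between calls to the robot, and variables do not carry over. Pictures are saved under pics/ and viewed, at most 10 in all, crops included, and the job is handed in when it is done.

Besides the shell and the picture viewer there is one more tool, called after "Request:" in YAML: its name, and indented under it one key for each argument. drive_tool: Moves the arm, as the interface text tells. Its arguments: {"type":"object","properties":{"rows":{"type":"array"},"force":{"type":"number"}},"required":["rows"]}

```bash
mkdir -p pics; cat > h.py <<'E'
import numpy as np, cv2
from workcell import status, read_camera, workorder, masks_of
def pix(p,P):
    T=np.linalg.inv(np.array(p["world_from_camera"])); P=np.atleast_2d(P)
    c=(T[:3,:3]@P.T).T+T[:3,3]; c=c*[1,-1,-1]
    return cv2.projectPoints(c,np.zeros(3),np.zeros(3),np.array(p["intrinsics"],float),np.array(p["D"],float))[0][:,0]
def ray(p,uv):
    n=cv2.undistortPoints(np.array([[uv]],float),np.array(p["intrinsics"],float),np.array(p["D"],float))[0,0]
    T=np.array(p["world_from_camera"]); return T[:3,3],T[:3,:3]@np.array([n[0],-n[1],-1])
def onz(p,uv,z):
    o,d=ray(p,uv); return o+d*(z-o[2])/d[2]
E
python3 - <<'E'
from h import *
for n in ["scene","top"]:
    p=read_camera(n); cv2.imwrite(f"pics/{n}0.png",p["color"][:,:,::-1])
    print(n,np.round(p["world_from_camera"],3).tolist())
    for k in ["stage","carrier","clamp","slide_carton","coverslip_box","stain_bottle"]:
        for m in masks_of(p,k)[:3]: 
            b=m["bbox"]; print(k,round(m["score"],2),b,np.round(onz(p,((b[0]+b[2])/2,(b[1]+b[3])/2),.02),3))
E
```

```text
scene [[-0.822, -0.379, 0.424, 0.992], [0.569, -0.52, 0.638, 0.564], [-0.021, 0.766, 0.643, 0.675], [0.0, 0.0, 0.0, 1.0]]
stage 0.85 [257.8, 195.6, 383.3, 286.9] [0.556 0.067 0.02 ]
stage 0.62 [296.7, 215.6, 328.2, 248.1] [0.552 0.033 0.02 ]
carrier 0.92 [288.4, 203.2, 343.3, 238.9] [0.524 0.009 0.02 ]
carrier 0.74 [231.3, 148.4, 282.7, 175.8] [ 0.505 -0.274  0.02 ]
carrier 0.58 [185.9, 243.6, 248.5, 288.7] [ 0.774 -0.001  0.02 ]
slide_carton 0.58 [281.6, 169.5, 304.8, 201.7] [ 0.487 -0.129  0.02 ]
slide_carton 0.26 [283.6, 205.8, 344.1, 236.7] [0.528 0.007 0.02 ]
coverslip_box 0.8 [362.3, 264.2, 376.8, 283.5] [0.535 0.196 0.02 ]
stain_bottle 0.6 [282.4, 284.9, 304.3, 320.4] [0.701 0.164 0.02 ]
top [[-0.01, 1.0, -0.022, 0.585], [-0.999, -0.011, -0.031, -0.018], [-0.032, 0.021, 0.999, 1.027], [0.0, 0.0, 0.0, 1.0]]
stage 0.89 [217.2, 184.8, 330.8, 297.9] [0.542 0.041 0.02 ]
carrier 0.94 [265.0, 218.4, 313.4, 273.4] [0.532 0.008 0.02 ]
carrier 0.7 [267.4, 112.9, 326.7, 164.0] [ 0.764 -0.011  0.02 ]
carrier 0.55 [395.6, 237.4, 451.4, 287.0] [ 0.493 -0.281  0.02 ]
clamp 0.61 [214.7, 200.4, 269.8, 217.7] [0.612 0.109 0.02 ]
slide_carton 0.87 [327.7, 242.6, 377.9, 289.3] [ 0.487 -0.128  0.02 ]
coverslip_box 0.69 [197.1, 239.8, 216.8, 255.7] [0.529 0.187 0.02 ]
stain_bottle 0.51 [199.4, 160.5, 223.5, 174.1] [0.704 0.176 0.02 ]
```

View pics/scene0.png

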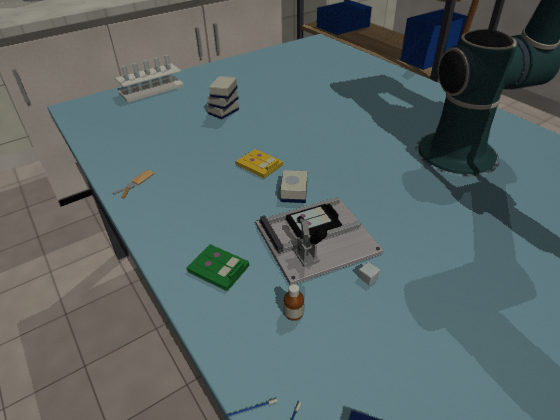

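View pics/top0.png

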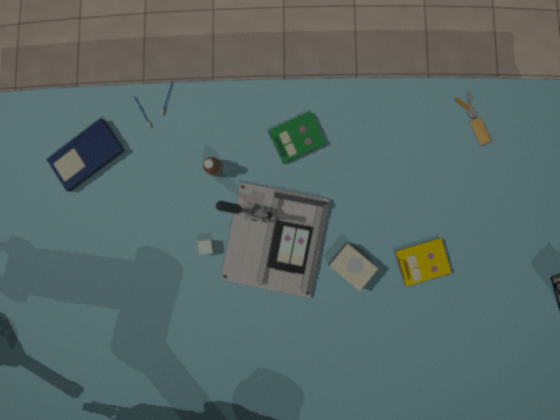

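```bash
cat >> h.py <<'E'
def S(st,P):
    x,y,a=st; P=np.atleast_2d(np.array(P,float)); c,s=np.cos(a),np.sin(a)
    return np.c_[x+c*P[:,0]-s*P[:,1],y+s*P[:,0]+c*P[:,1],P[:,2]]
E
python3 - <<'E'
from h import *
ims=[]
from scipy.optimize import minimize
ps={n:read_camera(n) for n in ["top","scene"]}
ms={n:masks_of(ps[n],"stage")[0]["mask"] for n in ps}
C=np.array([[x,y,z] for x in(-.11,.11) for y in(-.1,.1) for z in (0,.012)])
def cost(st,ns):
    c=0
    for n in ns:
        h=cv2.convexHull(pix(ps[n],S(st,C)).astype(np.float32))[:,0]
        im=np.zeros((420,560),np.uint8); cv2.fillConvexPoly(im,np.round(h*16).astype(np.int32),255,cv2.LINE_AA,4)
        c+=np.abs(im/255.-ms[n]).sum()
    return c
sx=np.array([[.542,.041,-.15],[.56,.041,-.15],[.542,.06,-.15],[.542,.041,-.25]])
for ns in (["top"],["scene"],["top","scene"]):
    r=minimize(cost,sx[0],args=(ns,),method="Nelder-Mead",options=dict(initial_simplex=sx,xatol=1e-5)); print(ns,np.round(r.x,4),r.fun)
st=r.x
p=ps["top"]
# carrier far/near face from mask in stage coords
for n in ps:
  m=masks_of(ps[n],"carrier")[0]["mask"]; v,u=np.nonzero(m)
  W=np.array([onz(ps[n],(a,b),.026) for a,b in zip(u,v)])-[st[0],st[1],0]
  c,s=np.cos(st[2]),np.sin(st[2]); X=W[:,0]*c+W[:,1]*s; Y=-W[:,0]*s+W[:,1]*c
  print(n,"carrier stage x",np.percentile(X,[.5,2,98,99.5]).round(4),"y",np.percentile(Y,[.5,2,98,99.5]).round(4))
out=[]
for n,(u0,v0,w,h) in dict(top=(190,150,160,160),scene=(240,180,160,160)).items():
  k=5 if n=="top" else 5; k=2.5*2
  im=cv2.resize(ps[n]["color"][v0:v0+h,u0:u0+w,::-1],None,fx=k/2*1.0,fy=k/2,interpolation=cv2.INTER_CUBIC)
  k=k/2
  for P,col in (([[-.11,-.1,.012],[.11,-.1,.012],[.11,.1,.012],[-.11,.1,.012]],(0,255,0)),([[-.1,.007,.024],[.09,.007,.024],[.09,-.077,.024],[-.1,-.077,.024]],(0,255,255)),([[.05,.05,.045],[.05,.109,.132]],(0,0,255)),([[.09,-.089,.032],[.09,.019,.032]],(255,0,255))):
    q=(pix(ps[n],S(st,P))+.5-[u0,v0])*k
    cv2.polylines(im,[np.round(q).astype(np.int32)],len(P)>2,col,1)
  out.append(im)
cv2.imwrite("pics/fit.png",np.hstack(out))
E
```

```text
['top'] [ 0.5469  0.0408 -0.2031] 2257.513725490196
['scene'] [ 0.5437  0.036  -0.2152] 1364.2039215686275
['top', 'scene'] [ 0.5456  0.0394 -0.2102] 3743.4313725490197
top carrier stage x [-0.0597 -0.058   0.0418  0.0436] y [-0.074  -0.0726  0.0029  0.0042]
scene carrier stage x [-0.0677 -0.0649  0.048   0.0499] y [-0.0762 -0.0749  0.0044  0.0071]
```

View pics/fit.png

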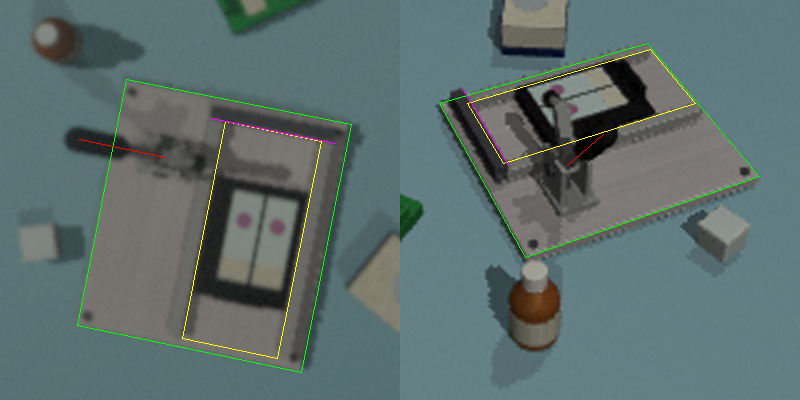

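```bash
cat >> h.py <<'E'
from scipy.spatial.transform import Rotation as R
ST=(.5456,.0394,-.207)
def rel(P,z_off=0):
    s=status.read_state(); r=R.from_rotvec(s["tcp_rot"]); t=S(ST,[P])[0]
    # desired: pointing down, tool x along +-stage x or y nearest
    best=None
    for k in range(4):
        a=ST[2]+k*np.pi/2; X=np.array([np.cos(a),np.sin(a),0]); Z=np.array([0,0,-1.]); Y=np.cross(Z,X)
        d=r.inv()*R.from_matrix(np.c_[X,Y,Z])
        if best is None or d.magnitude()<best[0].magnitude(): best=(d,k)
    print("t",s["time"],"pos",np.round(s["tool_pos"],4),"rv",np.round(s["tcp_rot"],3),"F",np.round(s["wrist_force"],1),"w",s["width"])
    print("target",t.round(4),"turn deg",np.degrees(best[0].as_rotvec()).round(2),"k",best[1],"shift in present tool",r.inv().apply(t-s["tool_pos"]).round(4),"in final tool",(r*best[0]).inv().apply(t-s["tool_pos"]).round(4))
    print("q",np.round(s["q"],3))
E
python3 -c "
from h import *
rel([-.095,-.035,.15])"
```

```text
t 1.0 pos [0.1708 0.653  0.2313] rv [ 0.401  3.116 -0.   ] F [-0.1 -0.2  0.7] w 0.9982772924516424
target [0.4454 0.0247 0.15  ] turn deg [-0.   0.  -2.8] k 2 shift in present tool [-0.4247 -0.5384  0.0813] in final tool [-0.3979 -0.5585  0.0813]
q [ 1.278  0.264  1.604 -0.     1.274 -0.037]
```

Request:
drive_tool:
  rows:
    - [0, 0, -2.8, 0, 0, 0, 0]
    - [0, 0, 0, -0.02, -0.028, 0.002, 0]
    - [0, 0, 0, -0.02, -0.028, 0.002, 0]
    - [0, 0, 0, -0.02, -0.028, 0.002, 0]
    - [0, 0, 0, -0.02, -0.028, 0.002, 0]
    - [0, 0, 0, -0.02, -0.028, 0.002, 0]
    - [0, 0, 0, -0.02, -0.028, 0.002, 0]
    - [0, 0, 0, -0.02, -0.028, 0.002, 0]

```text
time: 1.67
tool_pos: [0.2679, 0.431, 0.2174]
tcp_rot: [0.324, 3.124, 0.001]
wrist_force: [0.5, 0.5, -0.7]
width: -0.001
grip_force: 0.0
```

Request:
drive_tool:
  rows:
    - [0, 0, 0, -0.02, -0.028, 0.002, 0]
    - [0, 0, 0, -0.02, -0.028, 0.002, 0]
    - [0, 0, 0, -0.02, -0.028, 0.002, 0]
    - [0, 0, 0, -0.02, -0.028, 0.002, 0]
    - [0, 0, 0, -0.02, -0.028, 0.002, 0]
    - [0, 0, 0, -0.02, -0.028, 0.002, 0]
    - [0, 0, 0, -0.02, -0.028, 0.002, 0]
    - [0, 0, 0, 0, 0, 0, 0]

```text
time: 2.33
tool_pos: [0.3658, 0.2072, 0.2031]
tcp_rot: [0.332, 3.122, -0.004]
wrist_force: [0.2, -0.0, -0.5]
width: -0.003
grip_force: 0.0
```

```bash
python3 -c "
from h import *
rel([-.095,-.035,.1])"
```

```text
t 2.3333 pos [0.3658 0.2072 0.2031] rv [ 0.332  3.122 -0.004] F [ 0.2 -0.  -0.5] w -0.0026348236985643775
target [0.4454 0.0247 0.1   ] turn deg [-0.13  0.1  -0.28] k 2 shift in present tool [-0.116  -0.1615  0.1037] in final tool [-0.1154 -0.1623  0.1031]
q [ 0.459 -0.215  2.147 -0.003  1.21  -0.899]
```

Request:
drive_tool:
  rows:
    - [0, 0, 0, -0.019, -0.027, 0.017, 0]
    - [0, 0, 0, -0.019, -0.027, 0.017, 0]
    - [0, 0, 0, -0.019, -0.027, 0.017, 0]
    - [0, 0, 0, -0.019, -0.027, 0.017, 0]
    - [0, 0, 0, -0.019, -0.027, 0.017, 0]
    - [0, 0, 0, -0.02, -0.027, 0.017, 0]
    - [0, 0, 0, 0, 0, 0, 0]
    - [0, 0, 0, 0, 0, 0, 0]

```text
time: 3.0
tool_pos: [0.4432, 0.0287, 0.1003]
tcp_rot: [-0.33, -3.122, -0.0]
wrist_force: [0.4, 0.5, 0.6]
width: -0.004
grip_force: 0.0
```

```bash
python3 - <<'E'
from h import *
rel([-.095,-.035,.024])
p=read_camera("scene"); t=read_camera("top")
cv2.imwrite("pics/a.png",np.hstack([cv2.resize(q["color"][v:v+160,u:u+160,::-1],None,fx=2.5,fy=2.5,interpolation=2) for q,u,v in((t,190,180),(p,250,120))]))
E
```

```text
t 3.0 pos [0.4432 0.0287 0.1003] rv [-0.33  -3.122 -0.   ] F [0.4 0.5 0.6] w -0.003875515413355349
target [0.4454 0.0247 0.024 ] turn deg [-0.01 -0.14 -0.2 ] k 2 shift in present tool [-0.0032 -0.0035  0.0763] in final tool [-0.0031 -0.0035  0.0763]
q [ 0.008 -0.051  2.21   0.     0.985 -1.352]
```

View pics/a.png

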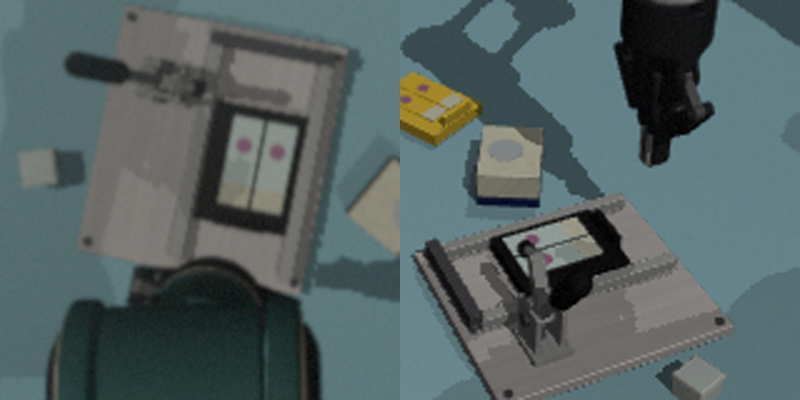

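Request:
drive_tool:
  rows:
    - [0, 0, 0, -0.001, -0.004, 0.025, 0]
    - [0, 0, 0, 0, 0, 0.025, 0]
    - [0, 0, 0, 0, 0, 0.025, 0]
    - [0, 0, 0, 0, 0, 0, 0]

```text
time: 3.43
tool_pos: [0.4399, 0.027, 0.0231]
tcp_rot: [-0.32, -3.118, 0.001]
wrist_force: [-1.5, -0.8, 0.2]
width: -0.001
grip_force: 0.0
```

```bash
python3 - <<'E'
from h import *
rel([-.025,-.035,.024])
t=read_camera("top")
p=read_camera("scene")
st=ST
for n,q in(("top",t),("scene",p)):
  m=masks_of(q,"carrier")
  if m: print(n,m[0]["score"],m[0]["bbox"])
E
```

```text
t 3.4333 pos [0.4399 0.027  0.0231] rv [-3.200e-01 -3.118e+00  1.000e-03] F [-1.5 -0.8  0.2] w -0.0014081627390545436
target [0.5139 0.0103 0.024 ] turn deg [-0.06 -0.39  0.12] k 2 shift in present tool [-0.0759 -0.0013 -0.0014] in final tool [-0.0759 -0.0012 -0.0009]
q [ 0.005  0.066  2.267  0.     0.816 -1.362]
top 0.95 [394.9, 239.2, 449.4, 288.5]
scene 0.81 [236.4, 148.7, 281.9, 176.8]
```

Request:
drive_tool:
  rows:
    - [0, 0, 0, -0.01, 0, 0, 0]
    - [0, 0, 0, -0.009, 0, 0, 0]
    - [0, 0, 0, -0.008, 0, 0, 0]
    - [0, 0, 0, -0.008, 0, 0, 0]
    - [0, 0, 0, -0.008, 0, 0, 0]
    - [0, 0, 0, -0.008, 0, 0, 0]
    - [0, 0, 0, -0.008, 0, 0, 0]
    - [0, 0, 0, 0, 0, 0, 0]

```text
time: 4.3
tool_pos: [0.504, 0.013, 0.0266]
tcp_rot: [0.325, 3.122, 0.0]
wrist_force: [0.4, -0.4, -0.3]
width: 0.001
grip_force: 0.0
```

```bash
python3 -c "
from h import *
rel([-.025,-.035,.024])"
```

```text
t 4.3 pos [0.504  0.013  0.0266] rv [0.325 3.122 0.   ] F [ 0.4 -0.4 -0.3] w 0.0012522491607660012
target [0.5139 0.0103 0.024 ] turn deg [ 0.02  0.16 -0.02] k 2 shift in present tool [-0.0102 -0.0006  0.0026] in final tool [-0.0102 -0.0006  0.0026]
q [-0.024  0.167  2.143 -0.     0.829 -1.387]
```

Request:
drive_tool:
  rows:
    - [0, 0, 0, -0.003, 0, 0.002, 0]
    - [0, 0, 0, -0.003, 0, 0, 0]
    - [0, 0, 0, -0.002, 0, 0, 0]

```text
time: 4.55
tool_pos: [0.5089, 0.0118, 0.0237]
tcp_rot: [-0.324, -3.124, 0.0]
wrist_force: [-0.3, 0.1, -1.8]
width: -0.004
grip_force: 0.7
```

Request:
drive_tool:
  rows:
    - [0, 0, 0, -0.001, 0, 0, 0]
    - [0, 0, 0, -0.001, 0, 0, 0]
    - [0, 0, 0, 0, 0, 0, 0]

```text
time: 4.8
tool_pos: [0.5113, 0.0114, 0.0242]
tcp_rot: [0.324, 3.125, -0.0]
wrist_force: [-1.2, -0.2, -0.8]
width: 0.003
grip_force: 0.5
```

```bash
python3 - <<'E'
from h import *
rel([-.025,-.035,.024])
p=read_camera("scene"); t=read_camera("top")
cv2.imwrite("pics/b.png",np.hstack([cv2.resize(q["color"][v:v+130,u:u+130,::-1],None,fx=3,fy=3,interpolation=2) for q,u,v in((t,210,175),(p,250,175))]))
E
```

```text
t 4.8 pos [0.5113 0.0114 0.0242] rv [ 0.324  3.125 -0.   ] F [-1.2 -0.2 -0.8] w 0.002522935039771332
target [0.5139 0.0103 0.024 ] turn deg [-0.    0.01  0.01] k 2 shift in present tool [-0.0028 -0.0005  0.0002] in final tool [-0.0028 -0.0005  0.0002]
q [-0.026  0.185  2.127 -0.     0.83  -1.39 ]
```

View pics/b.png

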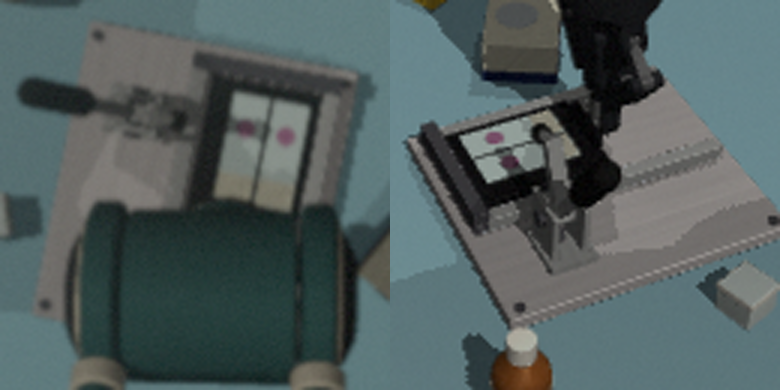

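The carrier is nearly at the stop bar (left view, row ~75), with a few millimetres possibly left. The handle is still open. I'll push on in small steps until the force rises.

Request:
drive_tool:
  rows:
    - [0, 0, 0, -0.0015, 0, 0, 0]
    - [0, 0, 0, -0.0015, 0, 0, 0]
    - [0, 0, 0, 0, 0, 0, 0]

```text
time: 5.15
tool_pos: [0.5131, 0.0109, 0.0242]
tcp_rot: [-0.324, -3.122, -0.0]
wrist_force: [-5.2, 1.5, 4.0]
width: 0.001
grip_force: 2.4
```

Request:
drive_tool:
  rows:
    - [0, 0, 0, -0.0015, 0, 0, 0]
    - [0, 0, 0, 0, 0, 0, 0]

```text
time: 5.32
tool_pos: [0.5131, 0.0109, 0.024]
tcp_rot: [-0.324, -3.119, -0.0]
wrist_force: [-8.7, 2.3, 6.9]
width: -0.002
grip_force: 4.3
```

Request:
drive_tool:
  rows:
    - [0, 0, 0, -0.0015, 0, 0, 0]
    - [0, 0, 0, 0, 0, 0, 0]

```text
time: 5.48
tool_pos: [0.5131, 0.0108, 0.0237]
tcp_rot: [-0.324, -3.116, -0.0]
wrist_force: [-12.7, 2.1, 9.8]
width: 0.004
grip_force: 6.1
```

Request:
drive_tool:
  rows:
    - [0, 0, 0, 0.01, 0, 0, 0]
    - [0, 0, 0, 0.02, 0, 0, 0]
    - [0, 0, 0, 0.005, 0, -0.03, 0]
    - [0, 0, 0, 0, 0, -0.04, 0]
    - [0, 0, 0, 0, 0, -0.04, 0]
    - [0, 0, 0, 0, 0.01, -0.035, 0]
    - [0, 0, 0, 0, 0.03, -0.025, 0]
    - [0, 0, 0, 0, 0.03, 0, 0]

```text
time: 6.15
tool_pos: [0.5028, 0.0865, 0.2026]
tcp_rot: [0.327, 3.109, 0.005]
wrist_force: [2.2, -0.6, 0.9]
width: -0.004
grip_force: 0.0
```

```bash
python3 - <<'E'
from h import *
rel([.05,.16,.19])
t=read_camera("top"); p=read_camera("scene")
cv2.imwrite("pics/c.png",np.hstack([cv2.resize(q["color"][v:v+130,u:u+130,::-1],None,fx=3,fy=3,interpolation=2) for q,u,v in((t,210,175),(p,250,175))]))
E
```

```text
t 6.15 pos [0.5028 0.0865 0.2026] rv [0.327 3.109 0.005] F [ 2.2 -0.6  0.9] w -0.003780581989551837
target [0.6274 0.1857 0.19  ] turn deg [ 0.27  0.87 -0.14] k 2 shift in present tool [-0.1011  0.1229  0.0147] in final tool [-0.1016  0.1227  0.0126]
q [ 0.122 -0.04   1.994 -0.     1.171 -1.239]
```

View pics/c.png

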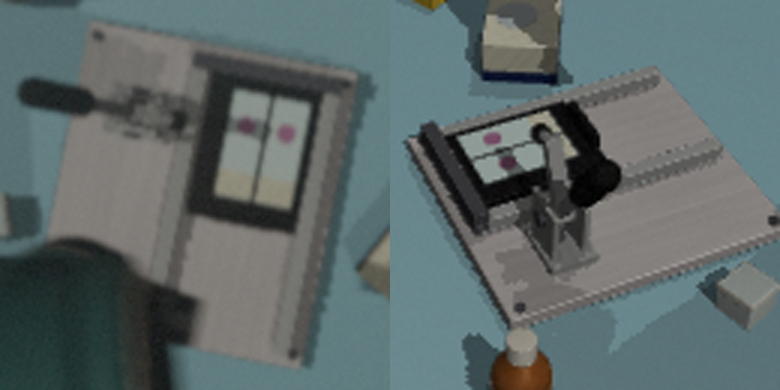

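Request:
drive_tool:
  rows:
    - [0, 0, 0, -0.005, 0.03, 0, 0]
    - [0, 0, 0, -0.015, 0.03, 0, 0]
    - [0, 0, 0, -0.02, 0.03, 0, 0]
    - [0, 0, 0, -0.02, 0.02, 0, 0]
    - [0, 0, 0, -0.02, 0.012, 0, 0]
    - [0, 0, 0, -0.02, 0, 0, 0]
    - [0, 0, 0, 0, 0, 0, 0]

```text
time: 6.83
tool_pos: [0.6235, 0.1843, 0.1935]
tcp_rot: [0.324, 3.122, -0.001]
wrist_force: [-0.1, -0.1, 0.6]
width: 0.001
grip_force: 0.0
```

```bash
python3 - <<'E'
from h import *
rel([.05,.16,.12])
p=read_camera("scene"); t=read_camera("top")
A=ray(t,(220.7,205.7)); B=ray(p,(319.3,235))
s,u=np.linalg.lstsq(np.c_[A[1],-B[1]],B[0]-A[0],rcond=None)[0]
print("handle end",(A[0]+s*A[1]).round(4),(B[0]+u*B[1]).round(4),"model",S(ST,[[.05,.109,.132]]).round(4))
E
```

```text
t 6.8333 pos [0.6235 0.1843 0.1935] rv [ 3.240e-01  3.122e+00 -1.000e-03] F [-0.1 -0.1  0.6] w 0.0012620083016334541
target [0.6274 0.1857 0.12  ] turn deg [-0.01  0.15  0.03] k 2 shift in present tool [-0.0034  0.0022  0.0735] in final tool [-0.0036  0.0022  0.0735]
q [ 2.500e-01  2.410e-01  1.703e+00 -1.000e-03  1.195e+00 -1.114e+00]
handle end [0.6165 0.1373 0.1282] [0.6199 0.1347 0.1279] model [[0.6169 0.1358 0.132 ]]
```

Request:
drive_tool:
  rows:
    - [0, 0, 0, -0.004, 0.004, 0.026, 0]
    - [0, 0, 0, 0, 0, 0.026, 0]
    - [0, 0, 0, 0, 0, 0.026, 0]
    - [0, 0, 0, 0, 0, 0, 0]
    - [0, 0, 0, 0, -0.01, 0, 0]
    - [0, 0, 0, 0, -0.01, 0, 0]
    - [0, 0, 0, 0, -0.008, 0, 0]

```text
time: 7.52
tool_pos: [0.6201, 0.1594, 0.1187]
tcp_rot: [0.324, 3.121, 0.001]
wrist_force: [1.2, 6.0, 3.8]
width: -0.001
grip_force: 5.2
```

Request:
drive_tool:
  rows:
    - [0, 0, 0, 0, -0.008, 0, 0]
    - [0, 0, 0, 0, -0.008, 0, 0]
    - [0, 0, 0, 0, -0.008, 0, 0]

```text
time: 7.77
tool_pos: [0.6201, 0.1404, 0.1235]
tcp_rot: [0.325, 3.11, 0.016]
wrist_force: [3.3, 10.4, 9.8]
width: 0.0
grip_force: 5.6
```

Request:
drive_tool:
  rows:
    - [0, 0, 0, 0, -0.008, 0, 0]
    - [0, 0, 0, 0, -0.008, 0, 0]
    - [0, 0, 0, 0, -0.008, 0, 0]

```text
time: 8.02
tool_pos: [0.6129, 0.1142, 0.1214]
tcp_rot: [0.324, 3.115, 0.007]
wrist_force: [1.7, 2.8, 3.4]
width: -0.001
grip_force: 1.8
```

```bash
python3 - <<'E'
from h import *
rel([.05,.065,.12])
t=read_camera("top"); p=read_camera("scene")
cv2.imwrite("pics/d.png",np.hstack([cv2.resize(q["color"][v:v+130,u:u+130,::-1],None,fx=3,fy=3,interpolation=2) for q,u,v in((t,210,175),(p,250,175))]))
E
```

```text
t 8.0167 pos [0.6129 0.1142 0.1214] rv [0.324 3.115 0.007] F [1.7 2.8 3.4] w -0.0014581946109616078
target [0.6079 0.0927 0.12  ] turn deg [ 0.3   0.51 -0.02] k 2 shift in present tool [ 0.0005 -0.022   0.0013] in final tool [ 0.0005 -0.022   0.0014]
q [ 0.143  0.25   1.833  0.002  1.048 -1.221]
```

View pics/d.png

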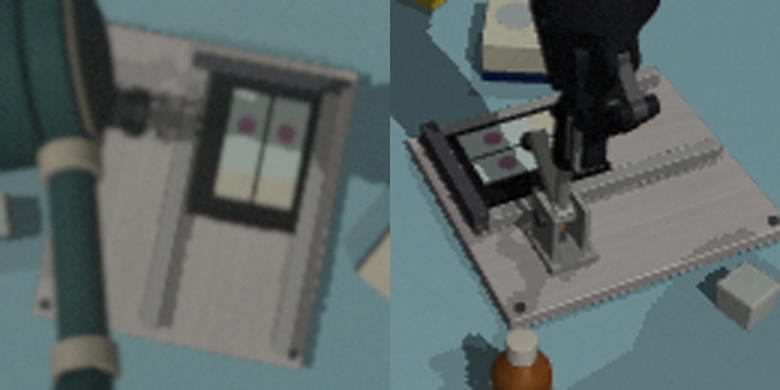

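Request:
drive_tool:
  rows:
    - [0, 0, 0, 0, -0.008, 0, 0]
    - [0, 0, 0, 0, -0.008, 0, 0]
    - [0, 0, 0, 0, -0.008, 0, 0]
    - [0, 0, 0, 0, -0.008, 0, 0]

```text
time: 8.45
tool_pos: [0.6018, 0.0809, 0.1159]
tcp_rot: [-0.324, -3.123, 0.001]
wrist_force: [-0.3, -0.1, 0.1]
width: -0.001
grip_force: 0.0
```

Request:
drive_tool:
  rows:
    - [0, 0, 0, 0, -0.006, 0, 0]
    - [0, 0, 0, 0, -0.006, 0, 0]
    - [0, 0, 0, 0, 0, 0, 0]
    - [0, 0, 0, 0, 0, 0, 0]

```text
time: 8.78
tool_pos: [0.5999, 0.0699, 0.1158]
tcp_rot: [-0.326, -3.124, 0.0]
wrist_force: [-0.3, -0.6, 1.1]
width: -0.002
grip_force: 0.0
```

```bash
python3 - <<'E'
from h import *
rel([.05,.065,.12])
t=read_camera("top"); p=read_camera("scene")
cv2.imwrite("pics/e.png",np.hstack([cv2.resize(q["color"][v:v+130,u:u+130,::-1],None,fx=3,fy=3,interpolation=2) for q,u,v in((t,210,175),(p,250,175))]))
E
```

```text
t 8.7833 pos [0.5999 0.0699 0.1158] rv [-0.326 -3.124  0.   ] F [-0.3 -0.6  1.1] w -0.0019277318308448556
target [0.6079 0.0927 0.12  ] turn deg [-0.01 -0.05 -0.05] k 2 shift in present tool [-0.0031  0.024  -0.0042] in final tool [-0.0031  0.024  -0.0042]
q [ 0.075  0.228  1.872  0.     1.042 -1.288]
```

View pics/e.png

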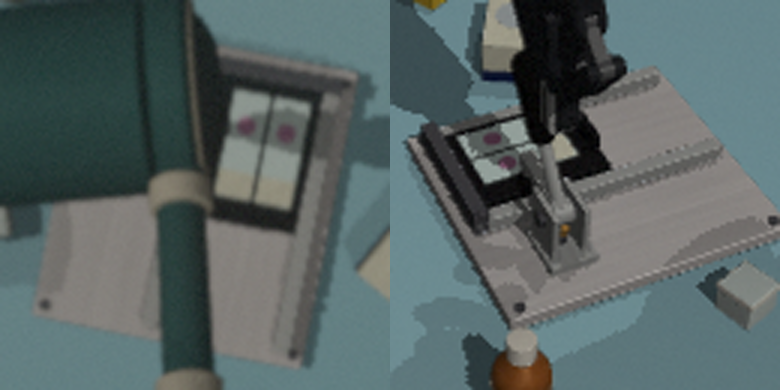

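Request:
drive_tool:
  rows:
    - [0, 0, 0, 0, 0.03, 0, 0]
    - [0, 0, 0, 0, 0.035, 0, 0]
    - [0, 0, 0, 0, 0.03, -0.02, 0]
    - [0, 0, 0, 0, 0.03, -0.025, 0]
    - [0, 0, 0, 0, 0.03, -0.025, 0]
    - [0, 0, 0, 0.01, 0.03, -0.02, 0]
    - [0, 0, 0, 0.01, 0.03, 0, 0]
    - [0, 0, 0, 0, 0, 0, 0]

```text
time: 9.55
tool_pos: [0.6251, 0.2918, 0.209]
tcp_rot: [0.317, 3.122, 0.009]
wrist_force: [0.7, -0.9, -0.7]
width: 0.0
grip_force: 0.0
```

```bash
python3 - <<'E'
from h import *
rel([.05,.065,.12])
t=read_camera("top"); p=read_camera("scene")
cv2.imwrite("pics/f.png",np.hstack([cv2.resize(q["color"][v:v+130,u:u+130,::-1],None,fx=3,fy=3,interpolation=2) for q,u,v in((t,210,175),(p,250,175))]))
E
```

```text
t 9.55 pos [0.6251 0.2918 0.209 ] rv [0.317 3.122 0.009] F [ 0.7 -0.9 -0.7] w 0.00022782142900666321
target [0.6079 0.0927 0.12  ] turn deg [0.33 0.17 0.27] k 2 shift in present tool [-0.0228 -0.199   0.0879] in final tool [-0.0241 -0.1983  0.089 ]
q [ 0.399  0.301  1.598  0.003  1.236 -0.971]
```

View pics/f.png

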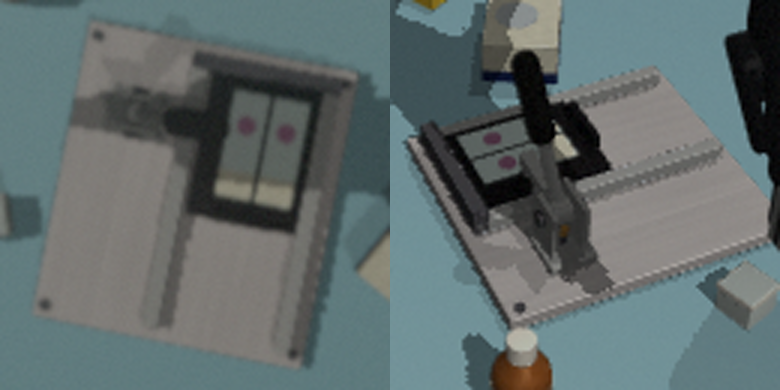

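The handle now leans over the carrier, with its end at about (525, 60) in the right view. The carrier is still home and the bystanders are where they were. I'll check the handle against the locked position before handing in.

```bash
python3 - <<'E'
from h import *
p=read_camera("scene")
for a in (1.0,1.1,1.2,1.26):
    th=.6-a; print(a,((pix(p,S(ST,[[.05,.05+.105*np.sin(th),.045+.105*np.cos(th)]]))-[250,175])*3+[390,0]).round(0))
q=pix(p,S(ST,[[.05,-.009,.132]]))[0]; ok=np.hypot(*(q-[295,195]))<4; print(q,ok)
if ok: print(workorder.finish_job())
E
```

```text
1.0 [[535.  69.]]
1.1 [[529.  66.]]
1.2 [[523.  64.]]
1.26 [[520.  64.]]
[294.54372416 196.44019645] True
the job is handed in; nothing more can be done
None
```

The carrier is pushed home against the end stop, the clamp is snapped over with its handle at the locked position in the last picture, the bystanders look unmoved, and the job is handed in; no verdict came back, and the foot's pressing force was not measured.

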